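# Sort instruments into their outline trays

## Robot

A 7-joint arm with a two-finger parallel gripper is mounted at the origin on a cart in front of the work surface, level with it; the furniture and walls round the work are solid. World frame = base frame: x ahead of the robot, y to its left, z up, the work surface at z = 0. Lengths are in m, angles in rad, forces in N, time in s.
With the tool pointing down it reaches from about 0.425 to 0.925 m from the base axis. Payload 6.8 kg.
Tool frame: the origin (TCP) lies at the very end of the fingers, on their centre line; the grasp point (between the pads) lies 19 mm behind it; z points along the fingers, y is the line along which they close (so a half turn about z gives the same grasp; the last joint's range is limited). The gripper opens to 85 mm and grips with 20 to 120 N. Pads are 22 mm wide; open, the fingers measure 114 mm over their backs; the gripper's body (76 mm by 85 mm) begins 54 mm behind the grasp point. The pads swing forward as they close: fully open they stand 13 mm farther back than shut.
Start: joints at [1.144, 0.477, 0.022, 1.555, -0.011, 1.109, -0.083], TCP at [0.212, -0.641, 0.231] pointing down, gripper open.
Joint ranges: [-2.96, 2.96], [-0.34, 2.1], [-1.41, 1.46], [0.24, 2.44], [-1.37, 4.51], [0.17, 1.92], [-2.96, 2.96]. Speed limits (rad/s): [2.39, 2.39, 3.14, 3.14, 3.14, 3.14, 3.14].

## Interface

Orientations are given as a unit quaternion [w, x, y, z].
In Python, from station import bot gives the robot as it stands. The module is installed in compiled form; this text tells all that it offers.
- The arm moves only by the shell command python3 -m jog 'ROWS' [OPENING] [FORCE]. ROWS is JSON, a list of rows, each a list of 4 numbers: the shift along the tool's x, y, z in cm, then the turn about the tool's z in rad. In form: [[x, y, z, spin], ...]. A call has 1 to 20 rows; each row is the pose to reach, as a shift and turn from the pose commanded when the call began, along the tool's axes at that moment; what a row does not reach only later rows make up. A row lasts 1/12 s, in which the tool goes at most 41.7 mm and 7.16 degrees, less where a joint would pass 70% of its speed; a pose out of reach is approached as far as the arm can. A call with a gripper value outside its range is refused whole. OPENING is the closure, from -1 (fully open) to 1 (shut), set as the call begins (- or left out, the last holds). The fingers move at their own pace and stop on an object; FORCE is the grip in N (left out, the last holds). Time passes only in rows, so rows that repeat a pose let the fingers close. It gives the time, the measured TCP pose, the force, the opening and the grip force at its end, in the units of the state.
- bot.get_obs(): the state, without advancing time (a new reading comes with each control period).
- bot.read_camera(name): name is "side" or "top"; returns a dict with "pixels" (420x560x3 uint8, red, green, blue), "depth" (420x560 float32, m along the optical axis (not along the pixel's ray), 0 where there is no reading), "fovy" (degrees; the focal length in pixels is half the picture's height over the tangent of half this angle, whatever the lens; pixels are square), "cx", "cy" (the principal point, pixels), "distortion" ([k1, k2, p1, p2, k3] as OpenCV has them; the pictures are not rectified), "pose" (4x4, takes a point from camera to world coordinates). Camera axes: x right, y down, z forward; pixel columns grow to the right and rows downward; lengths in m; the calibration is good to about 2 mm. A picture is of the moment at which its call begins.
- bot.hand_in(): hands the job in; it is judged then, once.
The state is a dict: "t": time; "q": joint angles; "joint_vel": joint speeds; "joint_torque": joint torques, N m; "eef_pos": TCP position; "tool_rot": TCP orientation; "contact_force": force on the tool from outside, world axes, zero at the start; "torque": the same for the moment, N m; "gripper_width": opening from 0.0 (shut) to 1.0 (fully open); "grasp_force": force on a finger pad.
Only numpy, scipy, OpenCV 4.12 (cv2) and the standard library are available. Lean on these libraries where they do the work, as an engineer would, in place of code of your own. Each camera call takes 0.05 s, during which the arm holds its last target. There are 200 camera calls.

## Task

Sort the four loose surgical instruments lying in a row along the front of the bench, to the right of the trays, into the three low trays: each tray has the dark full-size outline of the instrument that belongs in it drawn on its floor (one tray has two chisel outlines, for the two chisels side by side). Lay each instrument flat on an outline of its own kind, centred on it and lined up with it; which end points which way does not matter. Leave the steel bowl, the blue marker pen and the rake retractor where they are.

Things in the scene. Friction and masses are not known exactly. Their poses are not given: they have to be found in the camera images.
- osteotome_a: Slim bright steel bone chisel (osteotome) with one straight round handle and flat blade, 175 mm long, 11 mm wide, 10 mm high, 0.07 kg; grip across its middle. Lies flat. Origin: middle of its length and width, on the underside; y along its length to the working end, z up.
- osteotome_b: The other slim steel bone chisel, 183 mm long, 13 mm wide, 10 mm high, 0.07 kg; grip across its middle. Same kind as osteotome_a: either may go on either chisel outline. Lies flat. Origin: middle of its length and width, on the underside; y along its length to the working end, z up.
- rongeur: Steel bone nipper (rongeur), like heavy pliers with two broad handles and a short nose, 176 mm long, 40 mm wide over the handles, 15 mm high, 0.12 kg, rigid; grip across both handles near the middle (about 30 mm wide there). Lies flat. Origin: middle of its length and width, on the underside; y along its length to the working end, z up.
- ring_forceps: Slender steel clamp with two finger rings, like scissors without blades, 160 mm long, 60 mm wide over the rings at the -y end, 7 mm high, 0.045 kg, rigid; grip low, fingertips almost on the bench, across both shanks 0 to 35 mm from the origin towards the working end (8 to 20 mm wide). Lies flat. Origin: middle of its length and width, on the underside; y along its length to the working end, z up.
- tray_osteotome: Low open tray whose floor shows two slim straight chisel outlines side by side. Fixed. 226 x 128 mm, 14 mm high; steel walls 3 mm, grey floor 4 mm above the bench; small handles stand 7 mm out of the short ends. Origin: centre of the underside; x along the long side, y along the short side, z up. The outlines lie along x; their centres are at x = 0, y = +25 mm and x = 0, y = -25 mm.
- tray_rongeur: Low open tray whose floor shows one outline of a bone nipper (two broad handles, short nose). Fixed. 226 x 128 mm, 14 mm high; steel walls 3 mm, grey floor 4 mm above the bench; small handles stand 7 mm out of the short ends. Origin: centre of the underside; x along the long side, y along the short side, z up. The outline lies along x, its centre at the tray's centre, the handles towards -x.
- tray_forceps: Low open tray whose floor shows one outline of a clamp with two finger rings. Fixed. 226 x 128 mm, 14 mm high; steel walls 3 mm, grey floor 4 mm above the bench; small handles stand 7 mm out of the short ends. Origin: centre of the underside; x along the long side, y along the short side, z up. The outline lies along x, its centre at the tray's centre, the rings towards -x.
- steel_bowl: Bystander, not to be moved: small loose steel bowl, 116 mm across, 53 mm high. Origin: centre of its underside.
- marker_pen: Bystander, not to be moved: loose blue marker pen lying on the bench, 133 x 11 x 10 mm. Origin: middle of its underside; y along its length.
- rake_retractor: Bystander, not to be moved: loose steel retractor with a ring at one end and a rake at the other, lying on the bench, 185 x 30 x 16 mm. Origin: middle of its underside; y along its length.

How it is judged:
At the end, for the whole second after the job is handed in: Each instrument lies flat, released and at rest on an outline of its kind (the two chisels on one each): origin within 15 mm along and 12 mm across, under 9 mm above the tray's underside, within 0.14 rad of the tray's long axis, tilt under 0.1 rad; bystanders within 25 mm of their places ((((x of osteotome_a in the frame of tray_osteotome between -0.015 and 0.015 m and y of osteotome_a in the frame of tray_osteotome between 0.013 and 0.037 m and z of osteotome_a in the frame of tray_osteotome below 0.009 m and angle between the y axis of osteotome_a and the x axis of tray_osteotome, either way round below 0.14 rad and angle between osteotome_a's own z axis and vertical below 0.1 rad) and (x of osteotome_b in the frame of tray_osteotome between -0.015 and 0.015 m and y of osteotome_b in the frame of tray_osteotome between -0.037 and -0.013 m and z of osteotome_b in the frame of tray_osteotome below 0.009 m and angle between the y axis of osteotome_b and the x axis of tray_osteotome, either way round below 0.14 rad and angle between osteotome_b's own z axis and vertical below 0.1 rad)) or ((x of osteotome_a in the frame of tray_osteotome between -0.015 and 0.015 m and y of osteotome_a in the frame of tray_osteotome between -0.037 and -0.013 m and z of osteotome_a in the frame of tray_osteotome below 0.009 m and angle between the y axis of osteotome_a and the x axis of tray_osteotome, either way round below 0.14 rad and angle between osteotome_a's own z axis and vertical below 0.1 rad) and (x of osteotome_b in the frame of tray_osteotome between -0.015 and 0.015 m and y of osteotome_b in the frame of tray_osteotome between 0.013 and 0.037 m and z of osteotome_b in the frame of tray_osteotome below 0.009 m and angle between the y axis of osteotome_b and the x axis of tray_osteotome, either way round below 0.14 rad and angle between osteotome_b's own z axis and vertical below 0.1 rad))) and x of rongeur in the frame of tray_rongeur between -0.015 and 0.015 m and y of rongeur in the frame of tray_rongeur between -0.012 and 0.012 m and z of rongeur in the frame of tray_rongeur below 0.009 m and angle between the y axis of rongeur and the x axis of tray_rongeur, either way round below 0.14 rad and angle between each of rongeur, ring_forceps's own z axis and vertical below 0.1 rad and x of ring_forceps in the frame of tray_forceps between -0.015 and 0.015 m and y of ring_forceps in the frame of tray_forceps between -0.012 and 0.012 m and z of ring_forceps in the frame of tray_forceps below 0.009 m and angle between the y axis of ring_forceps and the x axis of tray_forceps, either way round below 0.14 rad and linear speed of each of osteotome_a, osteotome_b, rongeur, ring_forceps below 0.02 m/s and angular speed of each of osteotome_a, osteotome_b, rongeur, ring_forceps below 0.2 rad/s and distance of each of steel_bowl, marker_pen, rake_retractor from where it was at the start of the episode below 0.025 m); the robot touches nothing.
It fails at once if steel bowl is knocked out of its place (more than 25 mm) (distance of steel_bowl from where it was at the start of the episode above 0.025 m).
It fails at once if marker pen is knocked out of its place (more than 25 mm) (distance of marker_pen from where it was at the start of the episode above 0.025 m).
It fails at once if rake retractor is knocked out of its place (more than 25 mm) (distance of rake_retractor from where it was at the start of the episode above 0.025 m).
It also fails if it takes over 109 s, if anything falls off the work surface, if the arm or the gripper's body presses on something with over 40 N, if the wrist force passes 120 N, or if a joint passes its speed limit or range.

## Working session

There is one attempt and no reset: what is moved stays moved. The work goes in short steps, Python scripts to look and compute and a shell command to move; the robot and the scene stay as the last step left them, time stands still between calls to the robot, and variables do not carry over. Pictures are saved under pics/ and viewed, at most 18 in all, crops included, and the job is handed in when it is done.

```bash
mkdir -p pics; python3 - <<'E'
from station import bot
import cv2,numpy as np
o=bot.get_obs()
print({k:np.round(o[k],3).tolist() for k in o})
for n in("side","top"):
    c=bot.read_camera(n)
    cv2.imwrite(f"pics/{n}0.png",c["pixels"][:,:,::-1])
    np.savez(f"{n}0.npz",**c)
    print(n,c["fovy"],c["cx"],c["cy"],c["distortion"],np.round(c["pose"],4).tolist())
E
```

```text
{'t': 0.0, 'q': [1.144, 0.478, 0.022, 1.556, -0.012, 1.109, -0.083], 'joint_vel': [0.002, 0.001, -0.001, -0.0, -0.0, 0.0, 0.001], 'joint_torque': [0.0, -59.647, 1.608, -28.12, 0.013, 0.009, -0.0], 'eef_pos': [0.211, -0.64, 0.23], 'tool_rot': [-0.001, 0.987, 0.159, -0.0], 'contact_force': [0.272, -0.117, -0.286], 'torque': [-0.034, 0.031, 0.044], 'grasp_force': 0.0, 'gripper_width': 0.998}
side 54.48679325772695 280.1047976910809 213.85784769639466 [-0.04767744  0.          0.          0.          0.        ] [[-0.9586, -0.1281, 0.2543, 0.1207], [-0.2841, 0.4899, -0.8242, 1.3346], [-0.019, -0.8623, -0.506, 0.8404], [0.0, 0.0, 0.0, 1.0]]
top 47.74655903456043 280.72076499119174 207.90477531747786 [0.02655328 0.         0.         0.         0.        ] [[0.289, -0.9031, 0.3175, -0.0011], [-0.9573, -0.2708, 0.1011, -0.1331], [-0.0053, -0.3332, -0.9428, 1.5821], [0.0, 0.0, 0.0, 1.0]]
```

View pics/side0.png

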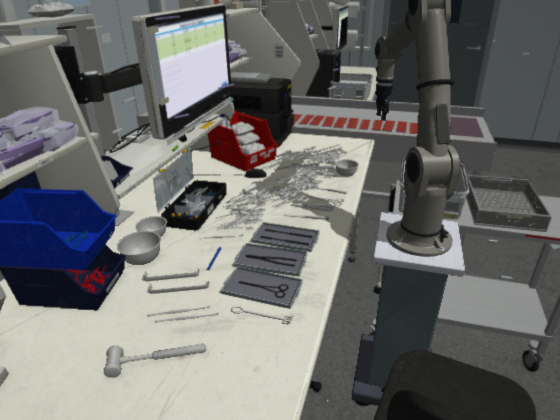

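View pics/top0.png

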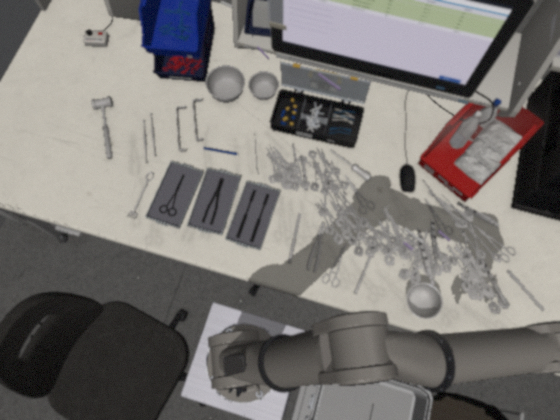

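The bench is seen from two sides. In the top view the trays are at about (175,193), (214,200) and (253,213), with candidate instruments at columns 290–345, rows 215–280. Next I'll make a metric orthophoto of that region.

```bash
cat > h.py <<'E'
import cv2,numpy as np
from station import bot
def K(c):
    f=210/np.tan(np.radians(c["fovy"]/2)); return np.array([[f,0,c["cx"]],[0,f,c["cy"]],[0,0,1.]])
def proj(c,P):
    T=np.linalg.inv(c["pose"]); 
    return cv2.projectPoints(np.float64(P).reshape(-1,1,3),cv2.Rodrigues(T[:3,:3])[0],T[:3,3],K(c),np.float64(c["distortion"]))[0].reshape(-1,2)
def ortho(c,x0,x1,y0,y1,z,s):  # image up=+x, left=+y; s px per m
    X,Y=np.meshgrid(np.arange(x1,x0,-1/s),np.arange(y1,y0,-1/s),indexing="ij")
    m=proj(c,np.dstack([X,Y,0*X+z])).astype(np.float32).reshape(*X.shape,2)
    return cv2.remap(c["pixels"],m,None,cv2.INTER_CUBIC)[:,:,::-1].copy()
def grid(im,x1,y1,s,d=.05):
    for k in range(-40,40):
        r=int((x1-k*d)*s); q=int((y1-k*d)*s)
        if 0<=r<im.shape[0]: cv2.putText(im,f"{k*d:.2f}",(0,r+4),0,.35,(0,0,255)); cv2.line(im,(0,r),(im.shape[1],r),(0,0,255) if 0 else (180,200,0),1)
        if 0<=q<im.shape[1]: cv2.putText(im,f"{k*d:.2f}",(q-12,10),0,.35,(0,0,255)); cv2.line(im,(q,0),(q,im.shape[0]),(180,200,0),1)
    return im
E
python3 - <<'E'
from h import *
for n in("top","side"):
    c=dict(np.load(n+"0.npz"))
    cv2.imwrite(f"pics/{n}_or.png",grid(ortho(c,.3,.8,-.42,.38,0,1000),.8,.38,1000,.1))
E
```

```text
(no output)
```

View pics/top_or.png

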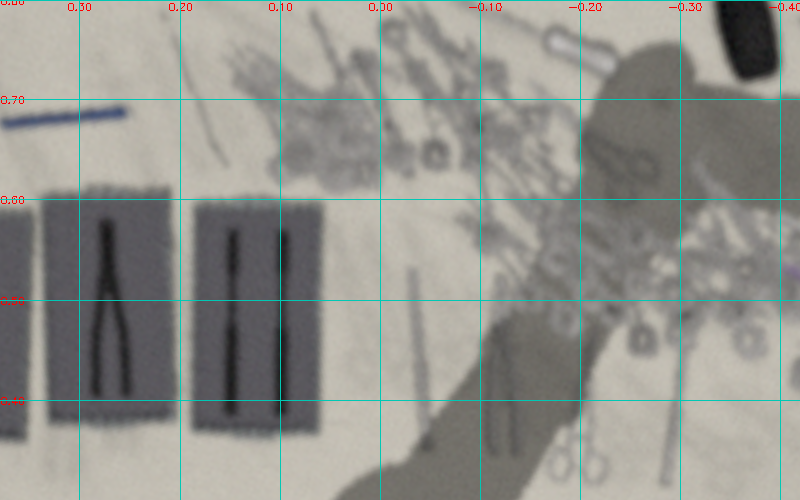

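View pics/side_or.png

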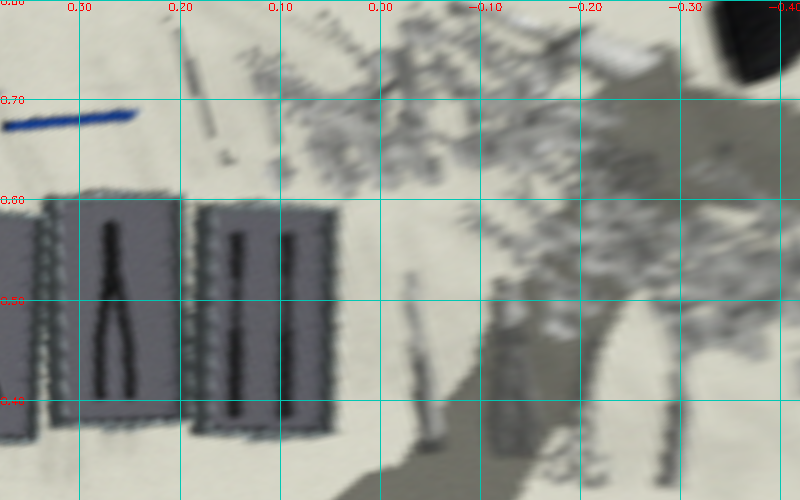

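The orthos show the row of instruments:
- Chisel at y≈-0.04, x 0.36–0.53.
- Rongeur in the shadow at y≈-0.12.
- Ring forceps at y≈-0.20, rings nearest the robot.
- Chisel at y≈-0.29.

I'll now zoom in with contrast enhancement and depth heights.

```bash
cat >> h.py <<'E'
def cloud(c):
    v,u=np.mgrid[0:420,0:560]; d=c["depth"]
    n=cv2.undistortPoints(np.float64(np.dstack([u,v])).reshape(-1,1,2),K(c),np.float64(c["distortion"])).reshape(420,560,2)
    P=np.dstack([n[...,0]*d,n[...,1]*d,d]); return P@c["pose"][:3,:3].T+c["pose"][:3,3]
def enh(im):
    l=cv2.cvtColor(im,cv2.COLOR_BGR2GRAY); b=cv2.medianBlur(l,61).astype(float)
    return cv2.cvtColor(np.clip(128+(l-b)/b*330,0,255).astype(np.uint8),cv2.COLOR_GRAY2BGR)
E
python3 - <<'E'
from h import *
ims=[]
for n in("top","side"):
    c=dict(np.load(n+"0.npz"))
    ims.append(grid(enh(ortho(c,.33,.56,-.35,.03,.004,2000))[:290*2] if 0 else enh(ortho(c,.34,.56,-.34,.02,.004,1300)),.56,.02,1300,.02))
    P=cloud(c); 
    for nm,(x0,x1,y0,y1) in dict(bench=(.36,.5,.0,.03),trayO=(.42,.56,.11,.135),trayR=(.4,.55,.3,.32),trayF=(.4,.55,.35,.37),ch1=(.36,.53,-.055,-.025),rong=(.37,.5,-.14,-.1),forc=(.32,.5,-.23,-.18),ch2=(.33,.48,-.305,-.275)).items():
        s=(P[...,0]>x0)&(P[...,0]<x1)&(P[...,1]>y0)&(P[...,1]<y1)&(c["depth"]>0); z=P[s][:,2]*1000
        print(n,nm,s.sum(),np.round(np.percentile(z,[5,50,90,98]),1))
cv2.imwrite("pics/zoom.png",np.vstack(ims)); print(np.vstack(ims).shape)
E
```

```text
top bench 359 [-8.108e+02  8.000e-01  5.600e+00  7.400e+00]
top trayO 267 [-1.1  4.9  9.9 13.5]
top trayR 222 [-1.7  4.7  9.  11.9]
top trayF 218 [-2.6  5.7 13.5 16.8]
top ch1 433 [-801.8    2.8   10.3   14.2]
top rong 446 [-5.1  7.2 16.  22.6]
top forc 888 [-819.3    1.8    8.2   32.8]
top ch2 451 [-819.4    2.8   22.2   29.6]
side bench 160 [-8.153e+02 -8.000e-01  1.300e+00  2.100e+00]
side trayO 141 [0.4 3.5 6.2 7.6]
side trayR 157 [0.6 3.7 5.9 7.2]
side trayF 256 [ 0.7  4.3 12.1 14.2]
side ch1 193 [-816.8    0.9    7.9   10.1]
side rong 202 [-2.2  7.5 13.2 22.9]
side forc 301 [-826.5    0.     5.    31.6]
side ch2 167 [-826.1    1.2   21.8   26.6]
(574, 469, 3)
```

View pics/zoom.png

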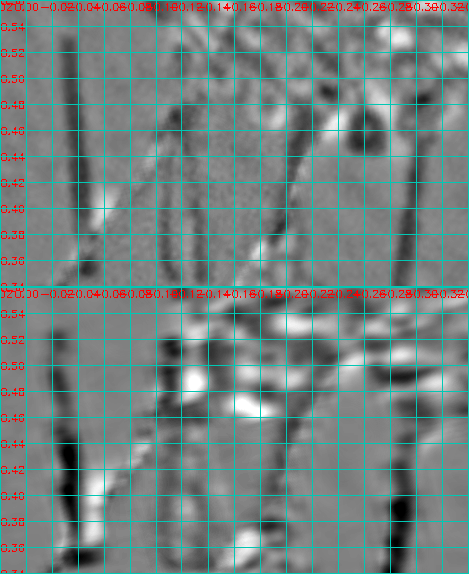

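Heights check out (bench about 0, tray floors about 4 mm, chisels about 10, rongeur about 15). Next: fit the outlines numerically in both views.

```bash
cat > out.py <<'E'
from h import *
def run(cams,x1=.66,y1=.56,s=1000):
    for n in cams:
        c=dict(np.load(n+"0.npz")); im=ortho(c,.34,x1,0.02,y1,.004,s)
        g=cv2.cvtColor(im,cv2.COLOR_BGR2GRAY)
        floor=cv2.morphologyEx((g<130).astype(np.uint8),cv2.MORPH_CLOSE,np.ones((9,9)))
        floor=cv2.erode(floor,np.ones((41,31)))
        k,lab,st,ce=cv2.connectedComponentsWithStats(((g<58)&(floor>0)).astype(np.uint8))
        for i in range(1,k):
            if st[i,4]<150: continue
            r,q=np.nonzero(lab==i); P=np.c_[x1-r/s,y1-q/s]
            w,V=np.linalg.eigh(np.cov(P.T)); v=V[:,1]*np.sign(V[0,1]); 
            a=(P-P.mean(0))@v; mid=P.mean(0)+v*(a.max()+a.min())/2
            print(n,st[i,4],"mid",np.round(mid,4),"len",round(np.ptp(a),3),"yaw",round(np.arctan2(v[1],v[0]),3))
run(("top","side"))
E
python3 out.py
```

```text
top 2803 mid [0.4917 0.2705] len 0.175 yaw 0.028
top 1556 mid [0.4775 0.1479] len 0.181 yaw -0.014
top 1551 mid [0.4765 0.0979] len 0.181 yaw -0.014
top 667 mid [0.5025 0.4123] len 0.095 yaw -0.017
top 241 mid [0.4097 0.4168] len 0.039 yaw 0.691
side 3177 mid [0.4883 0.2726] len 0.176 yaw 0.028
side 512 mid [0.5405 0.1493] len 0.049 yaw -0.009
side 474 mid [0.537  0.0995] len 0.054 yaw -0.016
side 1887 mid [0.4691 0.4161] len 0.158 yaw -0.051
side 1170 mid [0.436  0.1009] len 0.106 yaw -0.014
side 1118 mid [0.434  0.1508] len 0.098 yaw -0.017
```

```bash
python3 -m jog '[[40.9,-49.7,11,0.233],[40.9,-49.7,11,0.233],[40.9,-49.7,11,0.233],[40.9,-49.7,11,0.233],[40.9,-49.7,11,0.233],[40.9,-49.7,11,0.233],[40.9,-49.7,11,0.233],[40.9,-49.7,11,0.233],[40.9,-49.7,11,0.233],[40.9,-49.7,11,0.233],[40.9,-49.7,11,0.233],[40.9,-49.7,11,0.233],[40.9,-49.7,11,0.233],[40.9,-49.7,11,0.233],[40.9,-49.7,11,0.233],[40.9,-49.7,11,0.233],[40.9,-49.7,11,0.233],[40.9,-49.7,11,0.233]]' 0.1 40
```

```text
t: 1.6
eef_pos: [0.4442, -0.0392, 0.1209]
tool_rot: [-0.0, 0.999, 0.045, -0.0]
contact_force: [-0.2, -0.9, 0.6]
gripper_width: 0.45
grasp_force: 0.0
```

```bash
python3 -m jog '[[0,0,4,0],[0,0,7.5,0],[0,0,10,0],[0,0,11,0],[0,0,11.6,0],[0,0,11.6,0]]'; python3 -m jog '[[0,0,0,0],[0,0,0,0],[0,0,0,0],[0,0,0,0],[0,0,0,0],[0,0,0,0],[0,0,0,0]]' 1 40; python3 -m jog '[[0,0,-2,0],[0,0,-5,0],[0,0,-7,0]]'
python3 - <<'E'
from h import *
c=bot.read_camera("side"); np.savez("side1.npz",**c); t=bot.read_camera("top"); np.savez("top1.npz",**t)
u=proj(c,[.44,-.04,.05])[0]; x,y=map(int,u); print(u)
a=cv2.resize(c["pixels"][y-50:y+50,x-65:x+65,::-1],(520,400),interpolation=2)
u=proj(t,[.44,-.12,.0])[0]; x,y=map(int,u)
b=cv2.resize(t["pixels"][y-60:y+60,x-40:x+40,::-1],(267,400),interpolation=2)
cv2.imwrite("pics/g1.png",np.hstack([a,b]))
E
```

```text
t: 2.1
eef_pos: [0.4437, -0.0417, 0.0049]
tool_rot: [0.0, 0.999, 0.042, -0.001]
contact_force: [-0.4, -0.2, -0.0]
gripper_width: 0.451
grasp_force: 0.0
t: 2.68
eef_pos: [0.4453, -0.0411, 0.0065]
tool_rot: [0.0, 0.999, 0.043, 0.001]
contact_force: [-1.0, -1.2, 7.5]
gripper_width: 0.078
grasp_force: 35.2
t: 2.93
eef_pos: [0.4445, -0.0408, 0.0772]
tool_rot: [0.0, 0.999, 0.043, 0.0]
contact_force: [0.9, 0.4, 0.5]
gripper_width: 0.075
grasp_force: 32.1
[305.24031551 205.59735623]
```

View pics/g1.png

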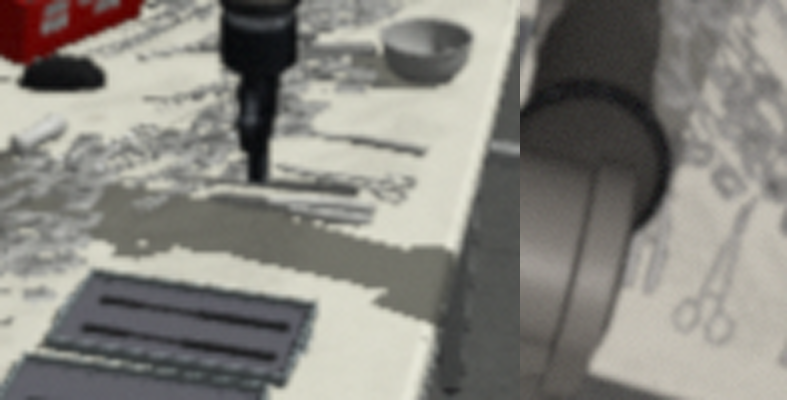

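The chisel is held level, with its ends at crop (215,180) and (357,192). I'll check its end positions against the TCP by ray-plane intersection.

```bash
cat >> h.py <<'E'
def ray(c,u):
    n=cv2.undistortPoints(np.float64(u).reshape(1,1,2),K(c),np.float64(c["distortion"])).ravel()
    return c["pose"][:3,3],c["pose"][:3,:3]@np.r_[n,1]
def hit(c,u,ax,val):
    o,d=ray(c,u); return o+d*(val-o[ax])/d[ax]
def go(x,y,z,yaw):  # row from the present pose, tool down
    o=bot.get_obs(); p=o["eef_pos"]; w,a,b,_=o["tool_rot"]; h=2*np.arctan2(b,a)
    dx,dy=x-p[0],y-p[1]; s=(h-yaw+np.pi/2)%np.pi-np.pi/2
    print("row cm",np.round([100*(dx*np.cos(h)+dy*np.sin(h)),100*(dx*np.sin(h)-dy*np.cos(h)),100*(p[2]-z)],2),"spin",round(s,3),"yaw now",round(h,3),"rows",round(np.hypot(dx,dy)/.0417,1))
E
python3 - <<'E'
from h import *
c=dict(np.load("side1.npz"))
for u in((293.75,200),(329.25,203),(304.5,200)): print(np.round(hit(c,u,1,-.041),4))
go(.477,.1487,.0775,-.014)
E
```

```text
[ 0.4873 -0.041   0.0682]
[ 0.3451 -0.041   0.0744]
[ 0.4435 -0.041   0.0742]
row cm [  4.64 -18.64   0.1 ] spin 0.099 yaw now 0.085 rows 4.6
```

```bash
python3 -m jog '[[1,-4,0,0.099],[2,-8,0,0.099],[3,-12,0,0.099],[4,-16,0,0.099],[5.1,-18.6,0,0.099],[5.1,-18.6,1,0.099],[5.1,-18.6,4,0.099],[5.1,-18.6,6,0.099],[5.1,-18.6,6.4,0.099]]'
python3 - <<'E'
from h import *
go(.482,.1487,.0115,-.014)
c=bot.read_camera("side"); np.savez("side1.npz",**c)
u=proj(c,[.48,.15,.01])[0]; x,y=map(int,u); print(x,y)
a=cv2.resize(c["pixels"][y-35:y+35,x-55:x+55,::-1],(770,490),interpolation=2)
cv2.imwrite("pics/g2.png",a)
E
```

```text
t: 3.78
eef_pos: [0.4782, 0.149, 0.0105]
tool_rot: [0.001, 1.0, -0.006, -0.001]
contact_force: [-13.4, -2.3, 57.9]
gripper_width: 0.069
grasp_force: 49.6
row cm [ 0.39  0.03 -0.1 ] spin 0.002 yaw now -0.012 rows 0.1
282 238
```

View pics/g2.png

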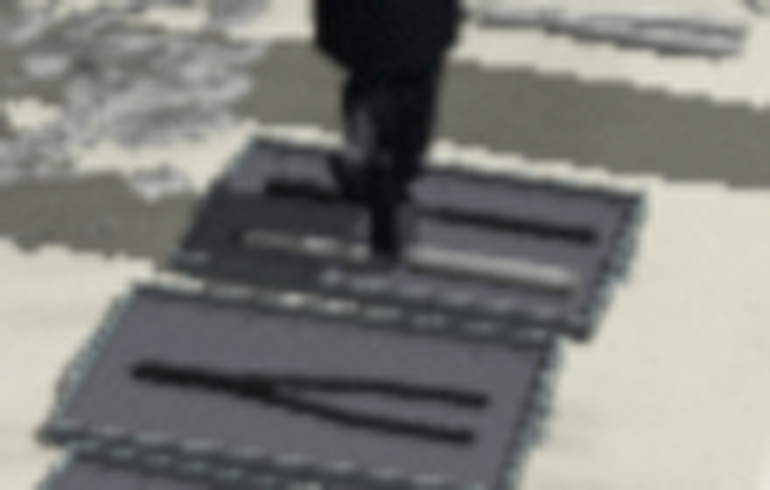

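The chisel lies on the outline at y≈0.149 (crop (240,235) to (580,285)). Release and retreat.

```bash
python3 -m jog '[[0,0,-0.2,0],[0,0,-0.2,0],[0,0,-0.2,0],[0,0,-0.2,0],[0,0,-3,0],[0,0,-7,0],[0,0,-10,0]]' 0.3 40
python3 - <<'E'
from h import *
ims=[]
for n in("top","side"):
    c=bot.read_camera(n); np.savez(n+"2.npz",**c)
    ims.append(grid(ortho(c,.31,.54,-.34,-.07,.006,1450),.54,-.07,1450,.02))
cv2.imwrite("pics/z2.png",np.hstack(ims)); print(np.hstack(ims).shape)
E
```

```text
t: 4.42
eef_pos: [0.4787, 0.1485, 0.1125]
tool_rot: [0.0, 1.0, -0.007, -0.001]
contact_force: [1.8, 0.0, -0.0]
gripper_width: 0.349
grasp_force: 0.0
(334, 784, 3)
```

View pics/z2.png

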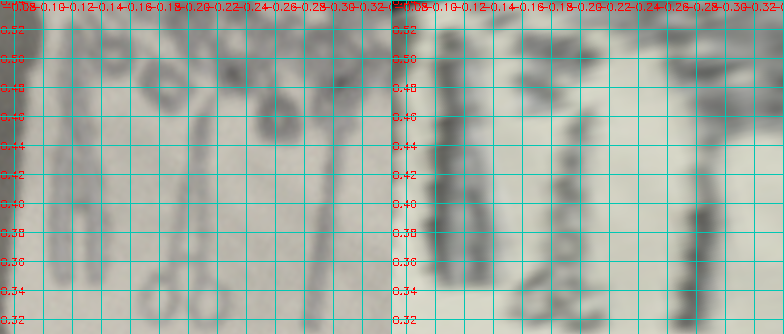

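The top view (bench plane) gives:
- **Rongeur:** handle ends at x≈0.345, nose at ≈0.52, axis y≈-0.120.
- **Forceps:** rings at (157,300) and (207,302) px, tip near (210,95).
- **Chisel 2:** about y -0.295.

Pick the rongeur.

```bash
python3 - <<'E'
from h import *
go(.433,-.121,.004,.05)
c=dict(np.load("top2.npz"))
a=ortho(c,.31,.54,-.34,-.07,.006,3000)
a=cv2.GaussianBlur(a,(0,0),3)
e=cv2.convertScaleAbs(enh(a) if 0 else a,alpha=2,beta=-170)
cv2.imwrite("pics/z3.png",cv2.resize(e,(790,int(790*e.shape[0]/e.shape[1])))); print(e.shape)
E
```

```text
row cm [-4.53 27.14 11.16] spin -0.064 yaw now -0.014 rows 6.6
(691, 811, 3)
```

View pics/z3.png

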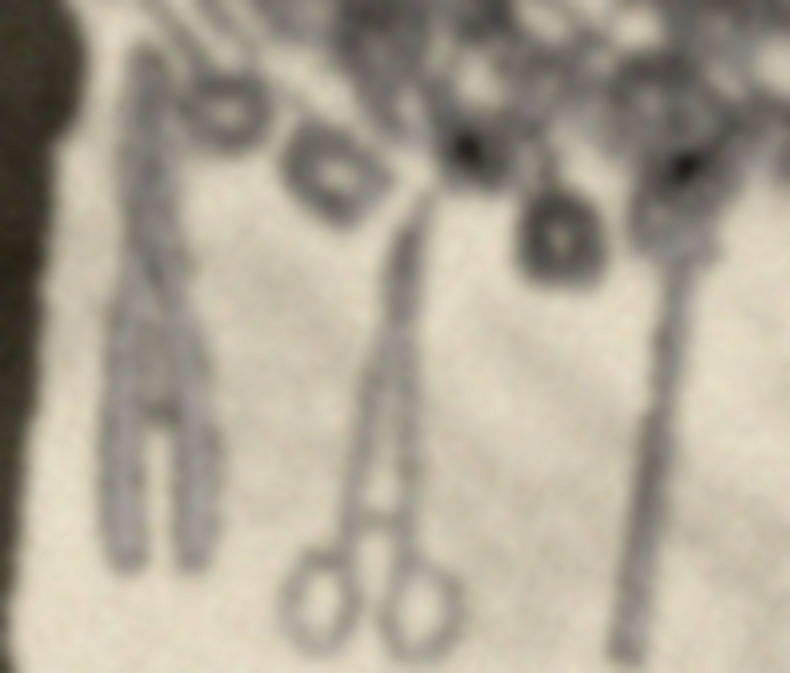

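Zoomed fit gives:
- **Rongeur:** (127–195,570) to (148,50), centre (0.434,-0.123), yaw 0.03.
- **Forceps:** rings' midpoint (371,607), tip (425,185), origin ≈(0.396,-0.2045), yaw -0.125.
- **Chisel 2:** end (627,660), direction -0.132.

All lengths match the text.

```bash
python3 -m jog '[[-0.6,4,0,-0.044],[-1.2,8,0,-0.044],[-1.8,12,0,-0.044],[-2.4,16,0,-0.044],[-3,20,0,-0.044],[-3.6,24,0,-0.044],[-4.1,27.2,0,-0.044],[-4.1,27.2,2,-0.044],[-4.1,27.2,6,-0.044],[-4.1,27.2,9,-0.044],[-4.1,27.2,10.3,-0.044],[-4.1,27.2,10.8,-0.044],[-4.1,27.2,10.8,-0.044]]' -0.5 50; python3 -m jog '[[0,0,0,0],[0,0,0,0],[0,0,0,0],[0,0,0,0],[0,0,0,0],[0,0,0,0],[0,0,0,0],[0,0,0,0]]' 1 50
```

```text
t: 5.6
eef_pos: [0.4331, -0.1224, 0.0019]
tool_rot: [-0.0, 1.0, 0.015, -0.002]
contact_force: [0.2, 0.3, 1.0]
gripper_width: 0.75
grasp_force: 0.0
t: 6.27
eef_pos: [0.4353, -0.1228, 0.0046]
tool_rot: [0.0, 1.0, 0.015, 0.001]
contact_force: [-1.3, 0.8, 6.9]
gripper_width: 0.276
grasp_force: 47.5
```

```bash
python3 -m jog '[[0,0,-2,0],[0,0,-5,0],[0,0,-7,0]]'; python3 -c "
from h import *
go(.4905,.272,.009,.028)"
```

```text
t: 6.52
eef_pos: [0.4349, -0.1227, 0.0755]
tool_rot: [0.0, 1.0, 0.015, 0.001]
contact_force: [-0.4, -0.7, -1.6]
gripper_width: 0.275
grasp_force: 47.5
row cm [  6.78 -39.28   6.65] spin 0.003 yaw now 0.031 rows 9.6
```

```bash
python3 -m jog '[[0.7,-4,0,0],[1.4,-8,0,0],[2.1,-12,0,0],[2.8,-16,0,0],[3.4,-20,0,0],[4.1,-24,0,0],[4.8,-28,0,0],[5.5,-32,0,0],[6.2,-36,0,0],[6.8,-39.3,0,0],[6.8,-39.3,0.5,0],[6.8,-39.3,3,0],[6.8,-39.3,5,0],[6.8,-39.3,6,0],[6.8,-39.3,6.3,0],[6.8,-39.3,6.3,0],[6.8,-39.3,6.3,0]]'
python3 - <<'E'
from h import *
go(.4905,.272,.009,.028)
c=bot.read_camera("side"); np.savez("side1.npz",**c)
u=proj(c,[.48,.25,.01])[0]; x,y=map(int,u)
a=cv2.resize(c["pixels"][y-35:y+35,x-55:x+55,::-1],(770,490),interpolation=2)
cv2.imwrite("pics/g3.png",a)
E
```

```text
t: 7.93
eef_pos: [0.4909, 0.2724, 0.0112]
tool_rot: [-0.0, 1.0, 0.015, 0.0]
contact_force: [0.4, 0.4, -0.5]
gripper_width: 0.274
grasp_force: 47.7
row cm [-0.04  0.03  0.22] spin 0.002 yaw now 0.03 rows 0.0
```

View pics/g3.png

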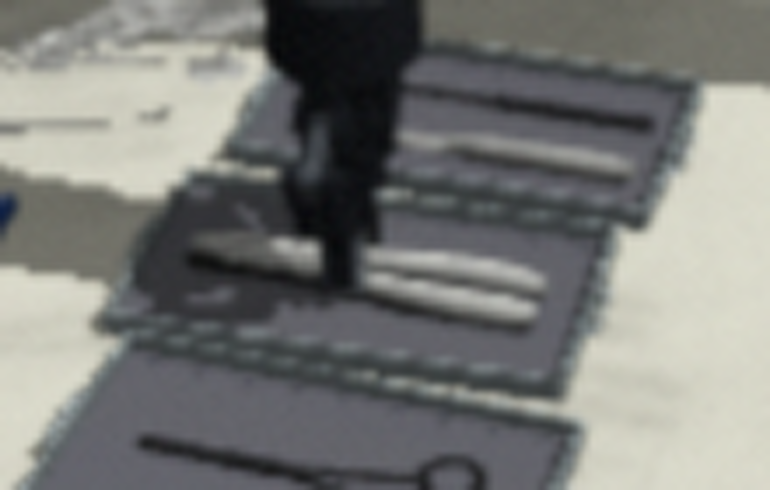

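The rongeur hovers right on its outline (crop (190,245) to (540,300)), and chisel 1 lies on its own. Lower, release, lift.

```bash
python3 -m jog '[[0,0,0.2,0],[0,0,0.3,0],[0,0,0.3,0]]'; python3 -m jog '[[0,0,0,0],[0,0,0,0],[0,0,0,0],[0,0,0,0],[0,0,-3,0],[0,0,-7,0],[0,0,-9,0],[0,0,-9,0]]' 0.1 40; python3 - <<'E'
from h import *
c=bot.read_camera("top"); np.savez("top3.npz",**c); c=bot.read_camera("side"); np.savez("side3.npz",**c)
go(.413,-.206,.006,-.125); go(.401,-.296,.006,-.132)
E
```

```text
t: 8.23
eef_pos: [0.4914, 0.2727, 0.0087]
tool_rot: [-0.0, 1.0, 0.015, 0.001]
contact_force: [-1.3, -0.4, 7.1]
gripper_width: 0.272
grasp_force: 49.2
t: 8.9
eef_pos: [0.4931, 0.2742, 0.102]
tool_rot: [-0.002, 1.0, 0.015, 0.004]
contact_force: [-0.4, 0.1, -0.7]
gripper_width: 0.45
grasp_force: 0.0
row cm [-9.25 47.59  9.2 ] spin 0.156 yaw now 0.031 rows 11.6
row cm [-10.72  56.55   9.2 ] spin 0.163 yaw now 0.031 rows 13.8
```

```bash
python3 -m jog '[[-0.8,4,0,0],[-1.6,8,0,0],[-2.3,12,0,0.03],[-3.1,16,0,0.06],[-3.9,20,0,0.09],[-4.6,24,0,0.12],[-5.4,28,0,0.156],[-6.2,32,0,0.156],[-7,36,0,0.156],[-7.7,40,0,0.156],[-8.5,44,0,0.156],[-9.2,47.5,0,0.156],[-9.2,47.5,0,0.156],[-9.2,47.5,3,0.156],[-9.2,47.5,6,0.156],[-9.2,47.5,8.5,0.156],[-9.2,47.5,9.3,0.156],[-9.2,47.5,9.6,0.156],[-9.2,47.5,9.6,0.156]]'
python3 - <<'E'
from h import *
go(.413,-.206,.004,-.125)
c=bot.read_camera("side")
u=proj(c,[.4,-.21,.01])[0]; x,y=map(int,u)
a=cv2.resize(c["pixels"][y-30:y+20,x-40:x+40,::-1],(640,400),interpolation=2)
cv2.imwrite("pics/g4.png",a)
E
```

```text
t: 10.58
eef_pos: [0.4124, -0.2048, 0.0007]
tool_rot: [-0.0, 0.998, -0.062, -0.001]
contact_force: [0.4, 0.2, 0.7]
gripper_width: 0.454
grasp_force: 0.0
row cm [ 0.07  0.11 -0.33] spin 0.0 yaw now -0.125 rows 0.0
```

View pics/g4.png

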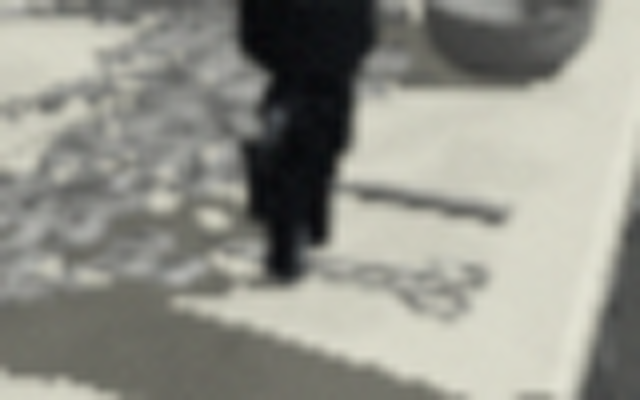

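The fingers straddle the shanks at crop (285,265). Raise 2 mm and close.

```bash
python3 -m jog '[[0,0.1,-0.2,0],[0,0.1,-0.2,0],[0,0.1,-0.2,0],[0,0.1,-0.2,0],[0,0.1,-0.2,0],[0,0.1,-0.2,0],[0,0.1,-0.2,0]]' 1 40;  python3 -m jog '[[0,0,-2,0],[0,0,-5,0],[0,0,-7.5,0],[0,0,-7.5,0]]'
python3 - <<'E'
from h import *
c=bot.read_camera("side"); np.savez("side4.npz",**c)
u=proj(c,[.4,-.205,.08])[0]; x,y=map(int,u); print(x,y)
a=cv2.resize(c["pixels"][y-30:y+30,x-40:x+40,::-1],(560,420),interpolation=2)
t=dict(np.load("top3.npz"))
b=ortho(t,.36,.61,.05,.49,.004,1000); g=grid(b,.61,.49,1000,.1)
cv2.imwrite("pics/g5.png",np.vstack([cv2.resize(a,(440,330)),g]))
E
```

```text
t: 11.22
eef_pos: [0.4145, -0.2069, 0.0053]
tool_rot: [0.001, 0.998, -0.063, 0.002]
contact_force: [-2.5, 0.5, 13.7]
gripper_width: 0.001
grasp_force: 7.1
t: 11.55
eef_pos: [0.416, -0.2076, 0.0831]
tool_rot: [0.001, 0.998, -0.063, 0.004]
contact_force: [0.4, 0.2, -0.4]
gripper_width: 0.002
grasp_force: 0.0
323 182
```

View pics/g5.png

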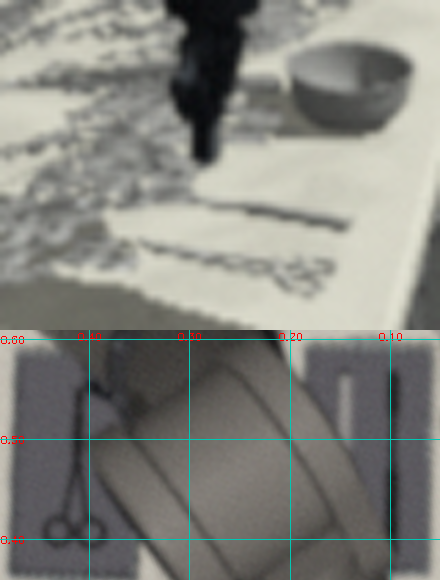

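The fingers shut with nothing between them (they closed above the thin shanks), and the forceps still lie at crop (140–330, 240–290). I'll do chisel 2 now and re-measure the forceps once the arm is away over the trays.

```bash
python3 -m jog '[[0,0,0,0],[0,0,0,0]]' 0.1 40; python3 -c "
from h import *
go(.401,-.296,.004,-.132)"
```

```text
t: 11.77
eef_pos: [0.4124, -0.2062, 0.078]
tool_rot: [-0.0, 0.998, -0.063, -0.0]
contact_force: [-0.0, -0.1, -0.3]
gripper_width: 0.271
grasp_force: 0.0
row cm [-0.01  9.05  7.4 ] spin 0.007 yaw now -0.125 rows 2.2
```

```bash
python3 -m jog '[[0,4,0,0],[0,8,0,0],[0,9,0,0],[0,9,2,0],[0,9,5,0],[0,9,7,0],[0,9,7.4,0],[0,9,7.4,0],[0,9,7.4,0]]'; python3 -m jog '[[0,0,0,0],[0,0,0,0],[0,0,0,0],[0,0,0,0],[0,0,0,0],[0,0,0,0],[0,0,0,0]]' 1 40;python3 -m jog '[[0,0,-2,0],[0,0,-5,0],[0,0,-8,0],[0,0,-8,0],[0,0,-8,0]]'
python3 - <<'E'
from h import *
go(.476,.099,.01,-.014)
c=bot.read_camera("side"); np.savez("side4.npz",**c)
p=bot.get_obs()["eef_pos"]; u=proj(c,p)[0]; x,y=map(int,u); print(x,y)
a=cv2.resize(c["pixels"][y-30:y+30,x-40:x+40,::-1],(560,420),interpolation=2)
cv2.imwrite("pics/g6.png",a)
E
```

```text
t: 12.52
eef_pos: [0.4016, -0.2955, 0.0043]
tool_rot: [-0.0, 0.998, -0.063, -0.0]
contact_force: [0.5, -0.4, 0.2]
gripper_width: 0.45
grasp_force: 0.0
t: 13.1
eef_pos: [0.4024, -0.296, 0.0053]
tool_rot: [0.0, 0.998, -0.063, 0.001]
contact_force: [-1.3, 1.1, 6.3]
gripper_width: 0.072
grasp_force: 39.0
t: 13.52
eef_pos: [0.4029, -0.2964, 0.0862]
tool_rot: [0.001, 0.998, -0.063, 0.002]
contact_force: [-0.1, 0.0, -0.8]
gripper_width: 0.0
grasp_force: 0.0
row cm [  2.31 -40.14   7.62] spin -0.111 yaw now -0.125 rows 9.6
327 172
```

View pics/g6.png

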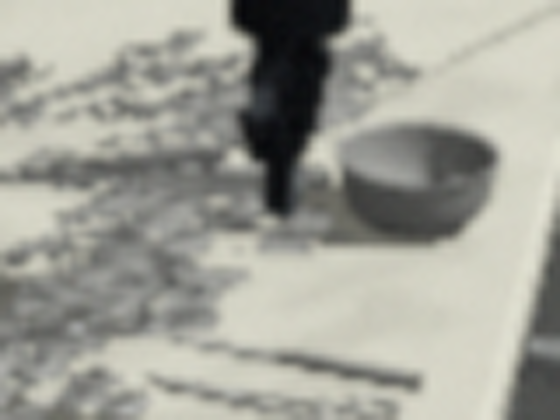

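It gripped (width 0.072) but slipped out on lifting because the grip was too high. The chisel lies at crop (170,345)–(420,380). Retry lower and firmer.

```bash
python3 -m jog '[[0,0,0,0],[0,0,2,0],[0,0,5,0],[0,0,7.5,0],[0,0,8.1,0],[0,0,8.3,0],[0,0,8.3,0]]' 0.1 60; python3 -m jog '[[0,0,0,0],[0,0,0,0],[0,0,0,0],[0,0,0,0],[0,0,0,0],[0,0,0,0],[0,0,0,0],[0,0,0,0]]' 1 60;python3 -m jog '[[0,0,-1,0],[0,0,-3,0],[0,0,-6,0],[0,0,-8,0],[0,0,-8,0],[0,0,-8,0]]'; python3 -c "
from h import *
go(.476,.099,.01,-.014)
c=bot.read_camera('side'); np.savez('side4.npz',**c)"
```

```text
t: 14.15
eef_pos: [0.4005, -0.2952, 0.0003]
tool_rot: [-0.001, 0.998, -0.063, -0.001]
contact_force: [0.5, -0.3, 0.3]
gripper_width: 0.451
grasp_force: 0.1
t: 14.82
eef_pos: [0.4017, -0.2956, 0.0014]
tool_rot: [0.0, 0.998, -0.063, 0.0]
contact_force: [-0.5, 0.4, 0.5]
gripper_width: 0.0
grasp_force: 0.0
t: 15.32
eef_pos: [0.4025, -0.2962, 0.0829]
tool_rot: [0.001, 0.998, -0.063, 0.001]
contact_force: [-0.7, -0.0, 0.4]
gripper_width: 0.001
grasp_force: 0.0
row cm [  2.35 -40.13   7.29] spin -0.111 yaw now -0.125 rows 9.6
```

Closed on nothing, so the chisel has moved. Clear the arm and look.

```bash
python3 -m jog '[[0.3,-4,0,0],[0.6,-8,0,0],[0.9,-12,0,0],[1.2,-16,0,0],[1.5,-20,0,0],[1.8,-24,0,0],[2,-28,0,0],[2,-32,0,0],[2,-36,0,0],[2,-40,0,0],[2,-44,0,0],[2,-44,0,0]]' 0.1 60
python3 - <<'E'
from h import *
c=bot.read_camera("top"); np.savez("top5.npz",**c); s=bot.read_camera("side"); np.savez("side5.npz",**s)
f=lambda a:cv2.convertScaleAbs(cv2.GaussianBlur(a,(0,0),2),alpha=2,beta=-170)
a=f(ortho(c,.30,.5,-.4,-.13,.004,2900)); print(a.shape)
cv2.imwrite("pics/z5.png",a)
E
```

```text
t: 16.37
eef_pos: [0.4764, 0.1483, 0.0809]
tool_rot: [-0.003, 0.998, -0.057, 0.0]
contact_force: [-0.1, 0.5, 0.4]
gripper_width: 0.449
grasp_force: 0.0
(581, 784, 3)
```

View pics/z5.png

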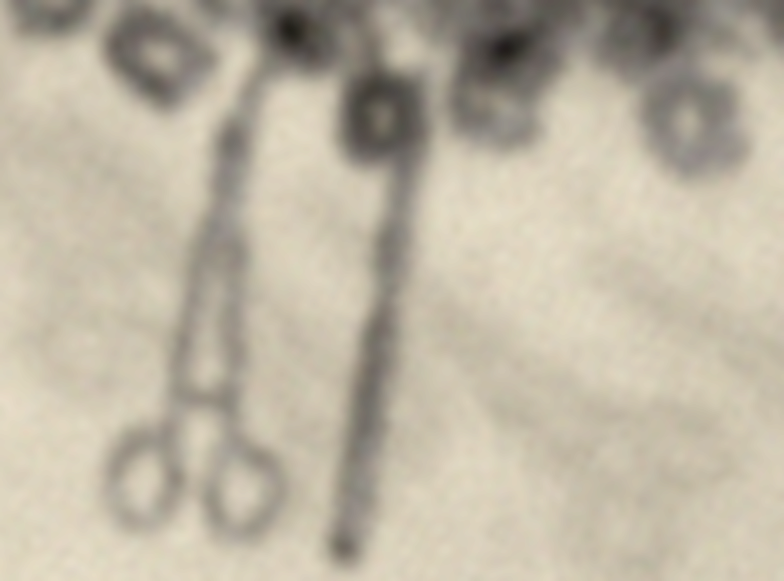

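Chisel 2 now runs from (345,550) to about (405,150), with its handle below row ~300. That puts its centre ≈(0.397,-0.262), yaw -0.15. The forceps are where they were. I'll re-approach with fingertips at bench level.

```bash
python3 -c "
from h import *
bot.read_camera('top');go(.388,-.2605,.04,-.15)"
```

```text
row cm [-3.74 40.65  4.02] spin 0.026 yaw now -0.124 rows 9.8
```

```bash
python3 -m jog '[[-0.4,4,0,0],[-0.8,8,0,0],[-1.2,12,0,0],[-1.6,16,0,0],[-2,20,0,0],[-2.4,24,0,0],[-2.7,28,0,0],[-3,32,0,0],[-3.4,36,0,0.026],[-3.7,40,0,0.026],[-3.7,40.6,0,0.026],[-3.7,40.6,3,0.026],[-3.7,40.6,4,0.026],[-3.7,40.6,4,0.026],[-3.7,40.6,4,0.026]]' 0.3; python3 -c "
from h import *
go(.388,-.2605,.0,-.15)"
```

```text
t: 17.77
eef_pos: [0.3876, -0.2592, 0.0407]
tool_rot: [-0.001, 0.997, -0.076, -0.001]
contact_force: [0.2, 0.2, 0.7]
gripper_width: 0.347
grasp_force: 0.0
row cm [0.06 0.12 4.07] spin -0.001 yaw now -0.151 rows 0.0
```

```bash
python3 -m jog '[[0,0.1,2,0],[0,0.1,3.5,0],[0,0.1,4,0],[0,0.1,4,0],[0,0.1,4,0]]'; python3 -m jog '[[0,0,0,0],[0,0,0,0],[0,0,0,0],[0,0,0,0],[0,0,0,0],[0,0,0,0],[0,0,0,0]]' 1 40;python3 -m jog '[[0,0,-1,0],[0,0,-3,0],[0,0,-6,0],[0,0,-8,0],[0,0,-8,0],[0,0,-8,0]]'; python3 -c "
from h import *
go(.476,.099,.01,-.014)"
```

```text
t: 18.18
eef_pos: [0.3892, -0.2605, 0.002]
tool_rot: [0.0, 0.997, -0.075, 0.0]
contact_force: [-0.0, 0.7, 0.4]
gripper_width: 0.355
grasp_force: 0.0
t: 18.77
eef_pos: [0.3895, -0.261, 0.0024]
tool_rot: [0.0, 0.997, -0.076, 0.001]
contact_force: [-0.3, 0.4, 5.0]
gripper_width: 0.098
grasp_force: 39.1
t: 19.27
eef_pos: [0.3897, -0.2613, 0.083]
tool_rot: [0.001, 0.997, -0.076, 0.002]
contact_force: [0.6, -0.4, -1.7]
gripper_width: 0.092
grasp_force: 40.4
row cm [  3.09 -36.92   7.3 ] spin -0.137 yaw now -0.151 rows 8.9
```

Chisel 2 is held. Carry to the free outline, allowing for the 9 mm grip offset.

```bash
python3 -m jog '[[0.2,-4,0,0],[0.5,-8,0,-0.05],[0.7,-12,0,-0.1],[1,-16,0,-0.137],[1.2,-20,0,-0.137],[1.4,-24,0,-0.137],[1.6,-28,0,-0.137],[1.9,-32,0,-0.137],[2.2,-36,0,-0.137],[2.3,-36.8,0,-0.137],[2.3,-36.8,0,-0.137],[2.3,-36.8,3,-0.137],[2.3,-36.8,6,-0.137],[2.3,-36.8,6.8,-0.137],[2.3,-36.8,6.8,-0.137],[2.3,-36.8,6.8,-0.137]]'
python3 - <<'E'
from h import *
go(.467,.099,.008,-.014)
c=bot.read_camera("side"); np.savez("side6.npz",**c)
u=proj(c,[.48,.12,.01])[0]; x,y=map(int,u)
a=cv2.resize(c["pixels"][y-35:y+35,x-55:x+55,::-1],(770,490),interpolation=2)
cv2.imwrite("pics/g7.png",a)
E
```

```text
t: 20.6
eef_pos: [0.4661, 0.0985, 0.0132]
tool_rot: [0.001, 1.0, -0.008, -0.001]
contact_force: [-0.9, -0.4, 0.2]
gripper_width: 0.093
grasp_force: 46.9
row cm [ 0.09 -0.05  0.52] spin -0.001 yaw now -0.015 rows 0.0
```

View pics/g7.png

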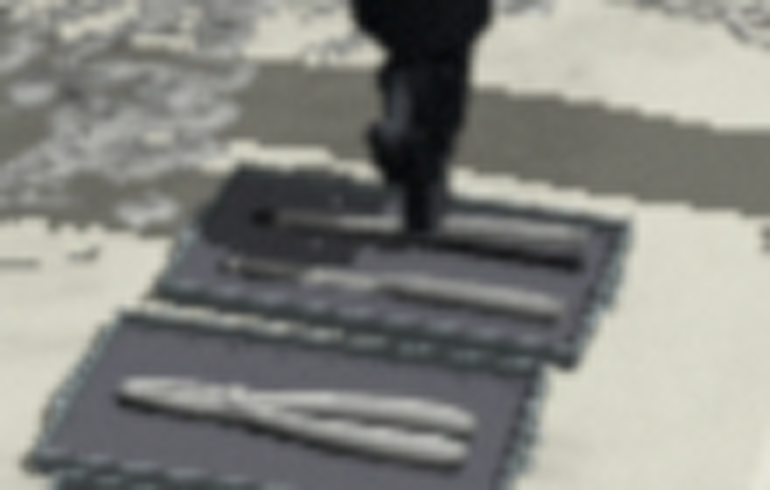

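The chisel hovers just over the outline (ends (270,217) and (585,235) against outline (262,215) and (578,262)). Shift 3 mm forward, lower, release.

```bash
python3 -m jog '[[0.3,0,0.2,0],[0.3,0,0.4,0],[0.3,0,0.5,0],[0.3,0,0.5,0]]'; python3 -m jog '[[0,0,0,0],[0,0,0,0],[0,0,0,0],[0,0,-1,0],[0,0,-4,0],[0,0,-7,0],[0,0,-9,0],[0,0,-9,0],[0,0,-9,0]]' 0.4 40; python3 - <<'E'
from h import *
c=bot.read_camera("top"); np.savez("top6.npz",**c); c=bot.read_camera("side"); np.savez("side6.npz",**c)
go(.413,-.206,.04,-.125)
E
```

```text
t: 20.98
eef_pos: [0.4712, 0.0995, 0.0089]
tool_rot: [-0.0, 1.0, -0.007, 0.001]
contact_force: [0.9, -0.8, 3.3]
gripper_width: 0.095
grasp_force: 47.2
t: 21.73
eef_pos: [0.4709, 0.0998, 0.0999]
tool_rot: [-0.0, 1.0, -0.007, 0.001]
contact_force: [-0.5, 0.4, 0.2]
gripper_width: 0.3
grasp_force: 0.0
row cm [-5.21 30.61  5.8 ] spin 0.111 yaw now -0.014 rows 7.4
```

```bash
python3 -m jog '[[-0.7,4,0,0],[-1.4,8,0,0.03],[-2,12,0,0.06],[-2.7,16,0,0.09],[-3.4,20,0,0.111],[-4.1,24,0,0.111],[-4.8,28,0,0.111],[-5.2,30.6,0,0.111],[-5.2,30.6,2,0.111],[-5.2,30.6,5,0.111],[-5.2,30.6,6.5,0.111],[-5.2,30.6,6.5,0.111],[-5.2,30.6,6.5,0.111]]' 0.2; python3 -c "
from h import *
go(.413,-.2065,-.001,-.125)"
```

```text
t: 22.92
eef_pos: [0.4124, -0.205, 0.0321]
tool_rot: [-0.001, 0.998, -0.062, -0.002]
contact_force: [0.4, -0.2, -0.2]
gripper_width: 0.396
grasp_force: 0.0
row cm [0.08 0.14 3.31] spin 0.0 yaw now -0.125 rows 0.0
```

```bash
python3 -m jog '[[0.1,0.1,2,0],[0.1,0.1,3,0],[0.1,0.1,3.3,0],[0.1,0.1,3.3,0],[0.1,0.1,3.3,0]]'; python3 -m jog '[[0,0,0,0],[0,0,0,0],[0,0,0,0],[0,0,0,0],[0,0,0,0],[0,0,0,0],[0,0,0,0]]' 1 40
```

```text
t: 23.33
eef_pos: [0.4148, -0.2067, 0.0008]
tool_rot: [0.0, 0.998, -0.062, 0.0]
contact_force: [-0.8, -1.0, -0.1]
gripper_width: 0.398
grasp_force: 0.0
t: 23.92
eef_pos: [0.415, -0.207, 0.0011]
tool_rot: [0.0, 0.998, -0.063, 0.001]
contact_force: [-1.9, 1.0, 7.2]
gripper_width: 0.147
grasp_force: 38.7
```

```bash
python3 -m jog '[[0,0,-1,0],[0,0,-3,0],[0,0,-6,0],[0,0,-8,0],[0,0,-8,0],[0,0,-8,0]]'
python3 - <<'E'
from h import *
# outline template-free fit: dark pixels in the forceps tray, both views
for n in("top0","top6","side0","side6"):
    c=dict(np.load(n+".npz")); im=cv2.cvtColor(ortho(c,.385 if 0 else .36,.6,.34,.48,.004,1000),cv2.COLOR_BGR2GRAY)
    d=cv2.GaussianBlur(im,(0,0),1)<64
    k,l,st,ce=cv2.connectedComponentsWithStats(d.astype(np.uint8))
    inner=[i for i in range(1,k) if st[i,0]>5 and st[i,0]+st[i,2]<138 and st[i,4]>60]
    r,q=np.nonzero(np.isin(l,inner)); 
    if len(r)==0: print(n,"none");continue
    x=.6-r/1000;y=.48-q/1000
    up=x>.49; v=np.polyfit(x[up],y[up],1); lo=x<.42
    print(n,len(r),"x",x.min(),x.max(),"shaft yaw",v[0].round(3),"y@.47",np.polyval(v,.47).round(4),"rings y",y[lo].min(),y[lo].max())
c=dict(np.load("top6.npz"))
cv2.imwrite("pics/f.png",grid(ortho(c,.35,.61,.05,.5,.004,1600),.61,.5,1600,.05))
go(.49,.41,.08,-.05)
E
```

```text
t: 24.42
eef_pos: [0.4154, -0.2072, 0.0818]
tool_rot: [0.001, 0.998, -0.063, 0.002]
contact_force: [0.1, -0.6, -0.7]
gripper_width: 0.142
grasp_force: 38.3
top0 2073 x 0.393 0.5509999999999999 shaft yaw -0.034 y@.47 0.4137 rings y 0.384 0.44699999999999995
top6 1930 x 0.392 0.5509999999999999 shaft yaw -0.03 y@.47 0.4135 rings y 0.384 0.44699999999999995
side0 2548 x 0.389 0.5479999999999999 shaft yaw 0.464 y@.47 0.3814 rings y 0.386 0.44999999999999996
side6 2441 x 0.389 0.5479999999999999 shaft yaw 0.307 y@.47 0.3904 rings y 0.386 0.44999999999999996
row cm [ -0.32 -62.17   0.18] spin -0.075 yaw now -0.125 rows 14.9
```

View pics/f.png

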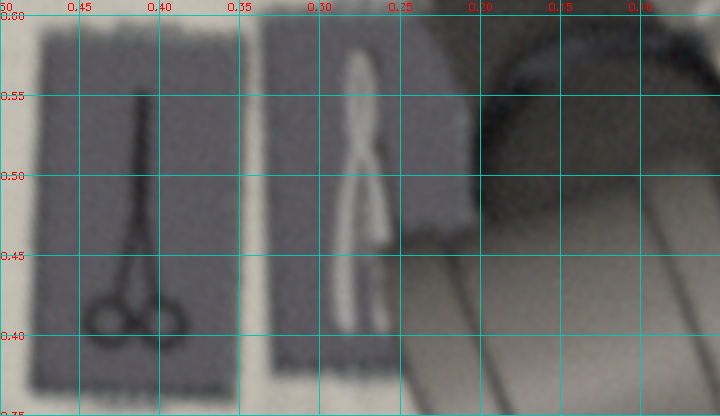

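Forceps outline: x 0.392–0.551, centre (0.4715,0.4135), yaw -0.032. The rongeur sits on its outline. Carry the forceps with the TCP 18 mm ahead of its origin.

```bash
python3 -m jog '[[0,-4,0,0],[0,-8,0,0],[0,-12,0,0],[0,-16,0,0],[0,-20,0,-0.03],[0,-24,0,-0.06],[0,-28,0,-0.093],[0,-32,0,-0.093],[0,-36,0,-0.093],[0,-40,0,-0.093],[0,-44,0,-0.093],[0,-48,0,-0.093],[0,-52,0,-0.093],[0,-56,0,-0.093],[0,-60,0,-0.093],[-0.2,-62.3,0,-0.093],[-0.2,-62.3,3,-0.093],[-0.2,-62.3,5.5,-0.093],[-0.2,-62.3,6,-0.093],[-0.2,-62.3,6,-0.093]]'
python3 - <<'E'
from h import *
bot.read_camera("top")
go(.4895,.413,.007,-.032)
c=bot.read_camera("side"); np.savez("side6.npz",**c)
u=proj(c,[.47,.38,.01])[0]; x,y=map(int,u)
a=cv2.resize(c["pixels"][y-35:y+35,x-55:x+55,::-1],(770,490),interpolation=2)
cv2.imwrite("pics/g8.png",a)
E
```

```text
t: 26.08
eef_pos: [0.4884, 0.4095, 0.0171]
tool_rot: [0.002, 1.0, -0.016, -0.002]
contact_force: [0.1, 0.0, -0.8]
gripper_width: 0.142
grasp_force: 38.4
row cm [-0.02 -0.26  1.21] spin -0.001 yaw now -0.033 rows 0.1
```

View pics/g8.png

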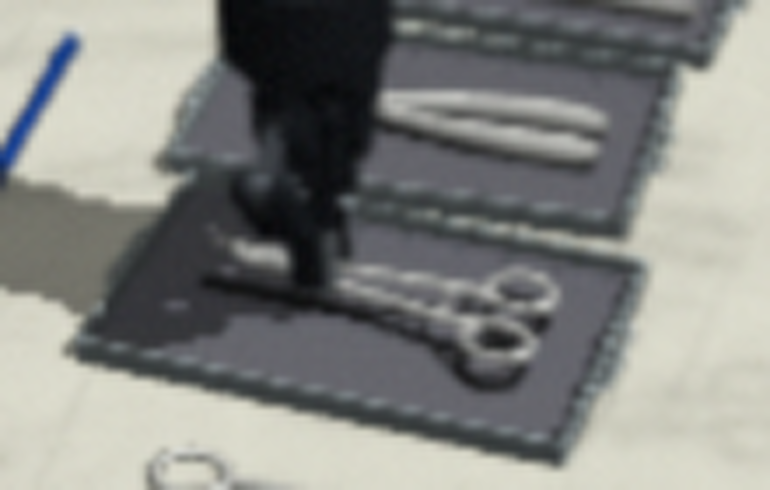

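The forceps hover on their outline (rings at (525,290) and (500,340)). Lower, release, lift.

```bash
python3 -m jog '[[0,-0.3,0.4,0],[0,-0.3,0.8,0],[0,-0.3,1.1,0],[0,-0.3,1.2,0],[0,-0.3,1.2,0]]'; python3 -m jog '[[0,0,0,0],[0,0,0,0],[0,0,0,0],[0,0,-1,0],[0,0,-4,0],[0,0,-8,0],[0,0,-12,0],[0,4,-16,0],[0,8,-16,0],[0,12,-16,0],[0,16,-16,0],[0,20,-16,0],[0,24,-16,0],[0,28,-16,0],[0,32,-16,0],[0,36,-16,0],[0,40,-16,0],[0,44,-16,0],[0,48,-16,0],[0,52,-16,0]]' 0.2 40
python3 -m jog '[[0,4,-4,0],[0,8,-4,0],[0,12,-4,0],[0,12,-4,0],[0,12,-4,0]]'
python3 - <<'E'
from h import *
c=bot.read_camera("top"); np.savez("top7.npz",**c); s=bot.read_camera("side"); np.savez("side7.npz",**s)
a=[grid(ortho(k,.35,.61,.05,.5,.006,1100),.61,.5,1100,.05) for k in(c,s)]
cv2.imwrite("pics/end.png",np.vstack(a)); print(a[0].shape)
E
```

```text
t: 26.6
eef_pos: [0.4905, 0.4144, 0.0082]
tool_rot: [0.0, 1.0, -0.016, -0.0]
contact_force: [0.8, -0.7, -0.6]
gripper_width: 0.143
grasp_force: 38.4
t: 28.27
eef_pos: [0.4735, -0.107, 0.1694]
tool_rot: [-0.0, 1.0, -0.016, 0.001]
contact_force: [0.5, -0.4, -0.4]
gripper_width: 0.399
grasp_force: 0.0
t: 28.68
eef_pos: [0.4692, -0.229, 0.2094]
tool_rot: [0.001, 1.0, -0.019, 0.001]
contact_force: [0.3, 0.7, -0.1]
gripper_width: 0.399
grasp_force: 0.0
(286, 495, 3)
```

View pics/end.png

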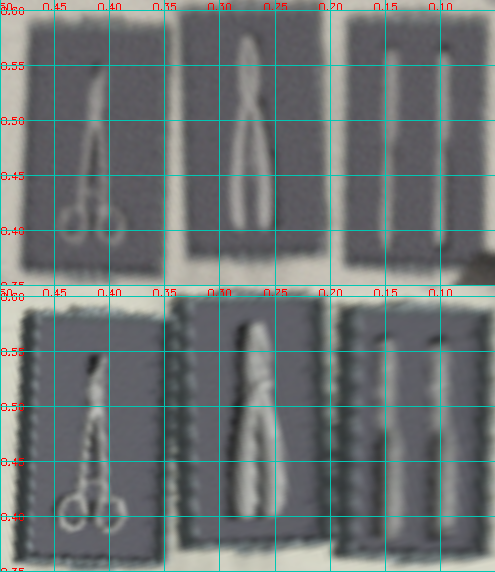

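The final views show all four lying on their outlines:
- **Forceps:** x≈0.388–0.547 at y≈0.413.
- **Rongeur:** x≈0.400–0.577.
- **Chisels:** y≈0.147 and 0.099, x≈0.385–0.565.

All are within a few millimetres, so I'm handing in.

```bash
python3 -c "
from station import bot
print(bot.hand_in())"
```

```text
the job is handed in; nothing more can be done
None
```

All four instruments lie on their matching outlines, within a few millimetres by the final camera views, and the job was handed in at about 29 s; no verdict was returned.

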